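# Lock a gang of copper blanks in the filing frame with a wedge

## Robot

A 6-joint arm with a two-finger parallel gripper is mounted at the origin on the work surface. World frame = base frame: x ahead of the robot, y to its left, z up, the work surface at z = 0. Lengths are in m, angles in rad, forces in N, time in s.
With the tool pointing down it reaches from about 0.3 to 0.875 m from the base axis. Payload 6.4 kg.
Tool frame: the origin (TCP) lies between the finger pads; the fingertips stand 14 mm ahead of it and the grasp point (between the pads) lies 5 mm behind it; z points along the fingers, y is the line along which they close (so a half turn about z gives the same grasp; the last joint's range is limited). The gripper opens to 88 mm and grips with 3 to 60 N. Pads are 18 mm wide; open, the fingers measure 123 mm over their backs; the gripper's body (75 mm by 187 mm) begins 45 mm behind the grasp point.
Start: joints at [-0.206, 0.181, 1.607, -0, 1.354, -0.206], TCP at [0.575, 0, 0.253] pointing down, gripper open.
Joint ranges: [-2.99, 2.99], [-0.89, 2.07], [0.3, 2.58], [-1.14, 4.28], [0, 2.63], [-3.12, 3.12]. Speed limits (rad/s): [2.57, 2.57, 3.01, 3.14, 3.14, 3.14].

## Interface

Orientations are given as a unit quaternion [w, x, y, z].
In Python, from bench import manip gives the robot as it stands.
- The arm moves only by the tool arm_command, never from a script. Its argument "rows" is a list of rows, each a list of 3 entries, a list of its own where there are three numbers: the shift along the world's x, y, z in shares of 0.6 m (1.0 is 0.6 m), then the turn, a rotation vector about the world's x, y, z in parts of the range, where 1.0 means 180 degrees, then the opening, from 0 (shut) to 1 (fully open). In form: [[[tx, ty, tz], [ax, ay, az], jaw], ...]. A call has 1 to 20 rows; each row is the pose to reach, as a shift and turn from the pose commanded when the call began; what a row does not reach only later rows make up. A row lasts 1/12 s, in which the tool goes at most 41.7 mm and 7.16 degrees, less where a joint would pass 70% of its speed; a pose out of reach is approached as far as the arm can. Shift and turn numbers lie between -1 and 1, and a call with a number outside is refused. A call with a gripper value outside its range is refused whole. The fingers move at their own pace and stop on an object; "grip_force" is the grip in N (left out, the last holds). Time passes only in rows, so rows that repeat a pose let the fingers close. It gives the time, the measured TCP pose, the force, the opening and the grip force at its end, in the units of the state.
- manip.read_state(): the state, without advancing time (a new reading comes with each control period).
- manip.snapshot(name): name is "scene" or "side" or "wrist"; returns (picture, depth): 420x560x3 uint8, red, green, blue; 420x560 float32, m along the optical axis (not along the pixel's ray), 0 where there is no reading.
- manip.get_calibration(name): a dict with "fx", "fy", "cx", "cy" (pixels), "k1" (the pictures are not rectified: a ray, as slopes to the right and down, at radius r is drawn at 1 + k1 r^2 times it, then the intrinsics apply), "R" (3x3) and "t" (3): a world point X has camera coordinates R X + t; the wrist camera has in their place "tool_from_camera" (4x4, takes a point from camera to tool coordinates, whose origin is the TCP and whose axes are the flange's). Camera axes: x right, y down, z forward; pixel columns grow to the right and rows downward; lengths in m; the calibration is good to about 2 mm. A picture is of the moment at which its call begins: read the wrist's pose just before it. get_calibration takes no time and is no camera call.
- manip.close_job(): hands the job in; it is judged then, once.
The state is a dict: "time_s": time; "joint_positions": joint angles; "qd": joint speeds; "joint_torque": joint torques, N m; "position": TCP position; "ee_rot": TCP orientation; "force": force on the tool from outside, world axes, zero at the start; "torque": the same for the moment, N m; "width": opening from 0.0 (shut) to 1.0 (fully open); "gripper_force": force on a finger pad.
Only numpy, scipy, OpenCV 4.12 (cv2) and the standard library are available. Lean on these libraries where they do the work, as an engineer would, in place of code of your own. Each camera call takes 0.05 s, during which the arm holds its last target. There are 200 camera calls.

## Task

Four copper box-section blanks stand loosely in the filing frame; lock them for filing with the dark wooden wedge. Only the wedge's thin end stands out of the rack: draw it out by that end, put it down and let go clear of the rack, then take it again by its thick tail, set it thin end first into the gap between the last blank and the slanted batten, standing on the frame's floor, and drive it firmly home by pushing lengthwise until the row is closed up, the sprung fence behind it is clearly pushed back and all is jammed tight. Leave the wedge in place and the blanks standing level, and do not disturb anything else on the bench, nor the similar parallel block beside the wedge.

Things in the scene. Friction and masses are not known exactly. Their poses are not given: they have to be found in the camera images.
- wedge: Dark hardwood wedge, 0.15 kg, 160 mm long (x), 50 tall, on edge; origin: underside, mid-length, centreline of the tail. Tail x -80 to -40, y +-16 mm, parallel. Then its -y face slopes in by 0.15 (0.149 rad) to the blunt tip at x +80 (y +2 to +16); the +y face y = +16 is straight. At the start the tail is sunk in a rack slot, about 70 mm of the tip end stands out.
- wedge_tip (a point): Middle of the wedge's blunt tip face (14 mm thick), 25 mm above its underside. Tip first, it fits the gap with its straight face against blank 4 and its slope against the batten; friction (about 0.3) keeps it jammed once driven. Going in, it runs along the batten (0.15 mm sideways per mm) and shoves the row towards the fence.
- wedge_tail (a point): Point on the centreline of the wedge's tail, 20 mm from its end and 30 mm above its underside; axes as the wedge's.
- frame: Fixed wooden filing frame: board 230 (x) x about 220 (y) x 12 mm, floor at z +12; origin under its centre. Sprung fence along +y, back rail (face x +100, 30 tall). The blanks stand between, along x, about x -6 to +94, some 5 mm slack in all. Gap between blank 4 and batten, open to -x onto the bare apron (x -115 to -6 mm).
- fence (a joint): How far the sprung metal fence is pushed back towards the frame's +y, in m: 0 at rest to 0.006 at its stop, 5 N per mm. Its face is 110 mm long, 36 tall, at frame y +85 mm at rest. It stays pushed back once the wedge has jammed.
- batten: Metal batten 105 x 25 x 40 mm fixed on the frame's floor, place varies. Origin: bottom of its gap-side corner at the mouth (frame x -5). Gap face along its own +x, 0.149 rad from the frame's x: the gap narrows inwards; metal on its -y side. Mouth 16 to 24 mm wide at first. The row closes at about 3 to 5 N of push, then the fence gives: push on to 12-18 N; tip then 50 to 115 mm in.
- bar1: Copper-coloured box-section blank 1 of 4 (1 is next to the fence, 4 next to the gap; with the row closed up its free side is at frame y -11 mm): 100 mm long (x), 24 wide (y), 45 tall, about 0.23 kg, loose. Origin: centre of its underside.
- bar2: Copper-coloured box-section blank 2 of 4 (1 is next to the fence, 4 next to the gap; with the row closed up its free side is at frame y -11 mm): 100 mm long (x), 24 wide (y), 45 tall, about 0.23 kg, loose. Origin: centre of its underside.
- bar3: Copper-coloured box-section blank 3 of 4 (1 is next to the fence, 4 next to the gap; with the row closed up its free side is at frame y -11 mm): 100 mm long (x), 24 wide (y), 45 tall, about 0.23 kg, loose. Origin: centre of its underside.
- bar4: Copper-coloured box-section blank 4 of 4 (1 is next to the fence, 4 next to the gap; with the row closed up its free side is at frame y -11 mm): 100 mm long (x), 24 wide (y), 45 tall, about 0.23 kg, loose. Origin: centre of its underside.
- rack: Fixed block with two slots open at the top and at +x; origin under its centre; walls 45 mm tall, x -67 to +55 mm, y +-83 mm. Slots at y +40 and -40 mm, 42 mm wide, floor = bench, end wall face at x = -55 mm. Wedge and parallel spacer stand in them, outer ends towards +x; which is in which slot differs.
- hammer: Bystander: hammer 280 mm long lying on the bench.
- file: Bystander: flat file with wooden handle, 330 mm long, lying.
- mug: Bystander: copper mug, 80 mm across, 85 tall.
- bowl: Bystander: copper bowl, 130 mm across, 55 tall.
- candlestick: Bystander: brass candlestick, 84 mm across its foot, 145 tall.
- polish: Bystander: squat jar, 64 mm across, 70 tall.
- spacer: Bystander: plain parallel block of the same dark wood as the wedge, 160 x 24 x 50 mm, in the other slot of the rack. Origin: centre of its underside, x along its length.
There are look-alikes about, which are no part of the job. What is shaped like the bar2 but green or yellow is not meant.

How it is judged:
On the way, in this order (a step that is already met when the one before it is completed fails the run):
1. wedge put down upright and let go, over 90 mm clear of the rack, not yet in the gap (tip under 30 mm in) (horizontal distance between wedge and rack above 0.09 m and contact force between the fingers and wedge below 0.05 N and linear speed of wedge below 0.02 m/s and angle between wedge's own z axis and vertical below 0.1 rad and height (world z) of wedge below 0.02 m and (x of wedge_tip in the frame of frame below 0.025 m or y of wedge_tip in the frame of frame below -0.07 m)), for 0.15 s.
2. it is taken again by the tail (gripper within 45 mm of the tail point, fingers on the wedge) (contact force between the fingers and wedge above 1 N and distance between the grasp point and wedge_tail below 0.045 m), for 0.1 s.
At the end, for the whole second after the job is handed in: Wedge thin end first in the gap, on the frame floor, within 0.08 rad of the frame's length, tip 35 to 120 mm inside the mouth, let go, at rest, still pressing over 3 N on blank 4 and batten; fence pushed back over 1.2 mm; blanks on the floor, level to 0.06 rad (z of wedge in the frame of frame between 0.008 and 0.018 m and angle between wedge's own z axis and vertical below 0.08 rad and angle between the x axis of wedge and the x axis of frame, either way round below 0.08 rad and x of wedge_tip in the frame of frame between 0.03 and 0.115 m and contact force between wedge and bar4 above 3 N and contact force between wedge and batten above 3 N and value of joint fence above 0.0012 m and angle between each of bar1, bar2, bar3, bar4's own z axis and vertical below 0.06 rad and z of each of bar1, bar2, bar3, bar4 in the frame of frame below 0.017 m and linear speed of wedge below 0.01 m/s and contact force between the fingers and wedge below 0.05 N); the robot touches nothing.
It fails at once if the parallel spacer or another bystander is shifted by more than 25 mm (distance of any of hammer, file, mug, bowl, candlestick, polish, spacer from where it was at the start of the episode above 0.025 m).
It also fails if it takes over 56 s, if anything falls off the work surface, if the arm or the gripper's body presses on something with over 40 N, if the wrist force passes 120 N, or if a joint passes its speed limit or range.

## Working session

There is one attempt and no reset: what is moved stays moved. The work goes in short steps, Python scripts to look and compute and a tool call to move; the robot and the scene stay as the last step left them, time stands still between calls to the robot, and variables do not carry over. Pictures are saved under pics/ and viewed, at most 10 in all, crops included, and the job is handed in when it is done.

Besides the shell and the picture viewer there is one more tool, called after ">>>" in YAML: its name, and indented under it one key for each argument. arm_command: Moves the arm, as the interface text tells. Its arguments: {"type":"object","properties":{"rows":{"type":"array"},"grip_force":{"type":"number"}},"required":["rows"]}

```bash
mkdir -p pics
cat > h.py <<'E'
import numpy as np, cv2
from bench import manip
from scipy.spatial.transform import Rotation as Ro
def cloud(name):
    s=manip.read_state(); im,d=manip.snapshot(name); c=manip.get_calibration(name)
    K=np.array([[c['fx'],0,c['cx']],[0,c['fy'],c['cy']],[0,0,1.]])
    h,w=d.shape; u,v=np.meshgrid(np.arange(w),np.arange(h))
    p=cv2.undistortPoints(np.stack([u,v],-1).reshape(-1,1,2).astype(np.float64),K,np.array([c['k1'],0,0,0,0])).reshape(h,w,2)
    P=np.concatenate([p*d[...,None],d[...,None]],-1)
    if 'R' in c: W=(P-np.array(c['t']))@np.array(c['R'])
    else:
        q=np.array(s['ee_rot']); R=Ro.from_quat(q[[1,2,3,0]]).as_matrix()
        T=np.array(c['tool_from_camera']); W=(P@T[:3,:3].T+T[:3,3])@R.T+np.array(s['position'])
    W[d==0]=np.nan
    return im,W
def save(im,f): cv2.imwrite('pics/'+f,im[...,::-1])
E
python3 - <<'E'
from h import *
for n in('scene','side'):
    im,W=cloud(n); np.savez(n+'.npz',im=im,W=W); save(im,n+'0.png')
s=manip.read_state();print(s)
E
```

```text
{'time_s': 0.1, 'joint_positions': array([-2.06315577e-01,  1.81482988e-01,  1.60791480e+00,  3.41584903e-05,
        1.35381396e+00, -2.06293068e-01]), 'qd': array([-0.00093962, -0.00225972, -0.00360286, -0.00151617, -0.00039541,
        0.00136064]), 'joint_torque': array([ 1.29169843e-03, -4.34824562e+01, -3.42694116e+01,  7.03934091e-02,
        3.40874540e-02,  2.31206508e-05]), 'position': array([5.74530641e-01, 1.16920709e-04, 2.51887809e-01]), 'ee_rot': array([-6.86684088e-04,  7.07117117e-01,  7.07095982e-01, -4.29080682e-04]), 'force': array([ 0.33144044, -0.67683281,  0.34349664]), 'torque': array([-0.01138312,  0.02647231, -0.00968609]), 'gripper_force': 0.0, 'width': 0.9985166676648363}
```

View pics/scene0.png

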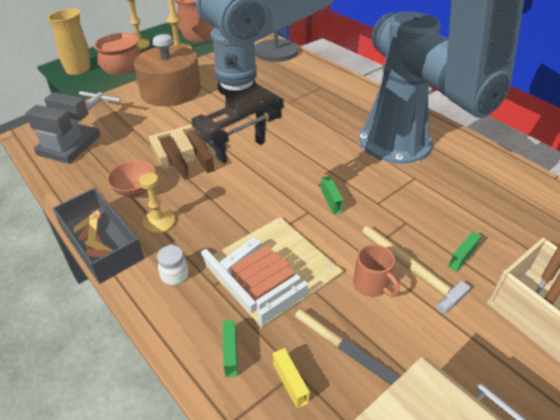

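View pics/side0.png

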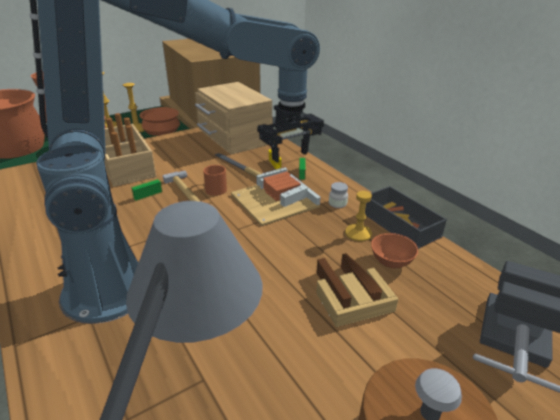

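Scene view: the rack is at about (185,150), with two dark pieces at (172,155) and (200,150). The frame is at (270,275), with copper blanks at (262,272). The green and yellow blocks are look-alikes. Next I build a top-down orthoview.

Run:
```python
from h import *
A=[np.load(n+'.npz') for n in('scene','side')]
# ortho: x 0.2..0.95 (up), y -0.5..0.6 (left)
s=0.0018; H,Wd=int(.75/s),int(1.0/s); o=np.zeros((H,Wd,3),np.uint8); z=np.full((H,Wd),-1.)
for a in A:
    W=a['W'].reshape(-1,3); I=a['im'].reshape(-1,3); ok=np.isfinite(W[:,0])&(W[:,2]<.2)
    W=W[ok];I=I[ok]; r=((.95-W[:,0])/s).astype(int); c=((.5-W[:,1])/s).astype(int)
    k=(r>=0)&(r<H-1)&(c>=0)&(c<Wd-1)
    for R,C,p,q in zip(r[k],c[k],W[k],I[k]):
        for dr in(0,1):
            for dc in(0,1):
                if p[2]>z[R+dr,C+dc]: z[R+dr,C+dc]=p[2]; o[R+dr,C+dc]=q
save(cv2.resize(o,None,fx=1.4,fy=1.4),'ortho.png'); print(o.shape)
a=A[0]; 
for n,px in dict(d1=(172,155),d2=(200,150),blank=(262,272),mug=(370,255),cand=(150,185),jar=(172,258),bowl=(130,175)).items(): print(n,a['W'][px[1],px[0]].round(3),a['im'][px[1],px[0]])
```

```text
(416, 555, 3)
d1 [ 0.587 -0.323  0.052] [117  88  65]
d2 [ 0.511 -0.295  0.048] [123  87  64]
blank [0.66  0.169 0.056] [215 139 107]
mug [0.447 0.285 0.051] [157 103  78]
cand [ 0.738 -0.143  0.142] [182 153  90]
jar [0.792 0.023 0.072] [202 207 213]
bowl [ 0.706 -0.362  0.02 ] [208 135 105]
```

View pics/ortho.png

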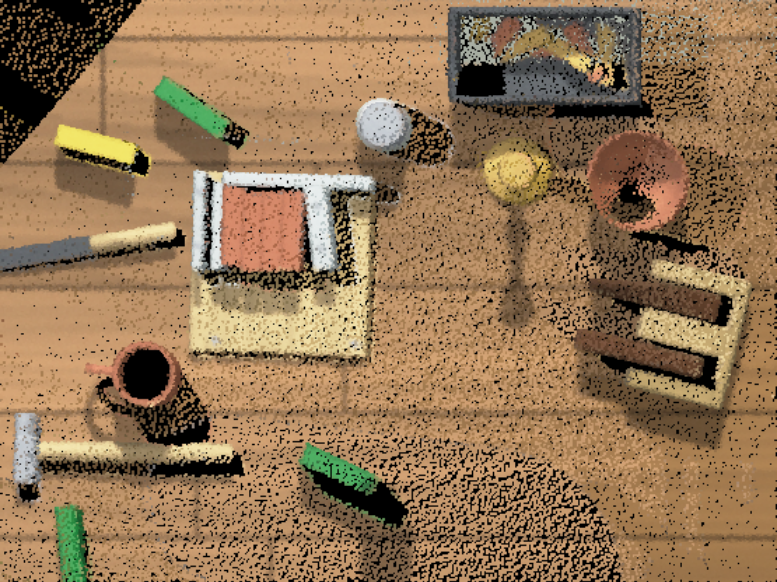

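The ortho shows the frame aligned with world x and y. In the rack, the two dark candidates are the upper one at (655,297) and the lower one at (640,352). The green and yellow bars are the look-alikes of the blanks. I'll measure width profiles for both candidates, plus the frame and batten, and take a close crop.

```bash
cat > seg.py <<'E'
from h import *
def dark(im,W,zlo=.042,zhi=.058):
    i=im.astype(int); return (i.sum(-1)<330)&(i[...,0]>i[...,2]+15)&(W[...,2]>zlo)&(W[...,2]<zhi)
def prof(P):
    r=cv2.minAreaRect(P[:,:2].astype(np.float32)); box=cv2.boxPoints(r); e=[box[1]-box[0],box[2]-box[1]]; e=max(e,key=np.linalg.norm); e/=np.linalg.norm(e)
    if e[1]<0:e=-e
    n=np.array([-e[1],e[0]]); c=np.array(r[0]); t=(P[:,:2]-c)@e; m=(P[:,:2]-c)@n
    print('c',c.round(4),'size',np.round(r[1],4),'dir',np.degrees(np.arctan2(e[1],e[0])).round(2),'z',P[:,2].mean().round(4))
    for a in np.arange(t.min(),t.max(),.015):
        k=(t>=a)&(t<a+.015)
        if k.sum()>3: print('  t %.3f  n %.4f..%.4f w %.4f'%(a+.0075,np.percentile(m[k],3),np.percentile(m[k],97),np.ptp(np.percentile(m[k],[3,97]))))
E
python3 - <<'E'
from seg import *
for n in('scene','side'):
    a=np.load(n+'.npz'); im,W=a['im'],a['W']; m=dark(im,W)&(W[...,1]<-.15)&(W[...,0]>.4)&(W[...,0]<.68)
    k,l,st,_=cv2.connectedComponentsWithStats(m.astype(np.uint8))
    for i in range(1,k):
        if st[i,4]>60: print(n,st[i]); prof(W[l==i])
a=np.load('scene.npz'); save(cv2.resize(a['im'][110:190,135:230],None,fx=7,fy=7,interpolation=2),'crop.png')
E
```

```text
scene [187 130  27  32 295]
c [ 0.4988 -0.3162] size [0.1611 0.0254] dir 77.1 z 0.0502
  t -0.073  n -0.0103..0.0101 w 0.0203
  t -0.058  n -0.0111..0.0095 w 0.0206
  t -0.043  n -0.0102..0.0068 w 0.0170
  t -0.028  n -0.0103..0.0108 w 0.0212
  t -0.013  n -0.0121..0.0110 w 0.0231
  t 0.002  n -0.0107..0.0105 w 0.0212
  t 0.017  n -0.0118..0.0102 w 0.0221
  t 0.032  n -0.0114..0.0106 w 0.0220
  t 0.047  n -0.0119..0.0108 w 0.0227
  t 0.062  n -0.0120..0.0109 w 0.0229
  t 0.077  n -0.0116..0.0095 w 0.0211
scene [160 136  28  33 329]
c [ 0.5731 -0.3391] size [0.1663 0.0315] dir 77.51 z 0.0502
  t -0.076  n -0.0156..0.0136 w 0.0292
  t -0.061  n -0.0156..0.0139 w 0.0294
  t -0.046  n -0.0151..0.0137 w 0.0289
  t -0.031  n -0.0133..0.0137 w 0.0269
  t -0.016  n -0.0130..0.0131 w 0.0262
  t -0.001  n -0.0121..0.0128 w 0.0249
  t 0.014  n -0.0099..0.0136 w 0.0235
  t 0.029  n -0.0079..0.0138 w 0.0218
  t 0.044  n -0.0060..0.0128 w 0.0188
  t 0.059  n -0.0038..0.0123 w 0.0161
  t 0.074  n -0.0015..0.0131 w 0.0147
side [371 246  27  18  86]
c [ 0.6641 -0.3276] size [0.0181 0.0892] dir 96.99 
[... 554 characters left out ...]
275
  t 0.016  n -0.0035..0.0196 w 0.0232
  t 0.031  n -0.0011..0.0187 w 0.0197
  t 0.046  n 0.0006..0.0192 w 0.0186
  t 0.061  n 0.0002..0.0188 w 0.0186
  t 0.076  n 0.0030..0.0189 w 0.0160
side [317 258  36  44 467]
c [ 0.4961 -0.324 ] size [0.1614 0.0328] dir 79.74 z 0.0492
  t -0.073  n -0.0083..0.0159 w 0.0242
  t -0.058  n -0.0077..0.0153 w 0.0230
  t -0.043  n -0.0077..0.0148 w 0.0225
  t -0.028  n -0.0094..0.0135 w 0.0228
  t -0.013  n -0.0117..0.0124 w 0.0241
  t 0.002  n -0.0114..0.0111 w 0.0225
  t 0.017  n -0.0114..0.0106 w 0.0221
  t 0.032  n -0.0127..0.0098 w 0.0225
  t 0.047  n -0.0119..0.0088 w 0.0206
  t 0.062  n -0.0156..0.0077 w 0.0233
  t 0.077  n -0.0147..0.0068 w 0.0215
```

View pics/crop.png

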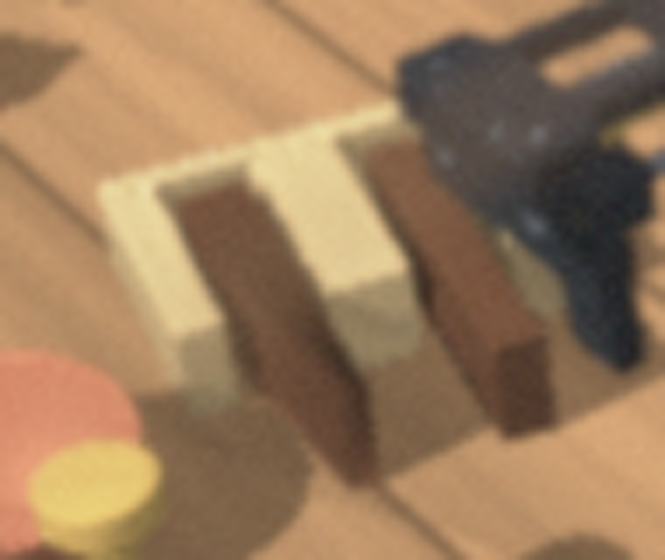

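The crop shows the candidate at x≈0.573 tapering from 29 to 15 mm, with its tip at crop (365,470). That is the wedge, pointing world +y at about 77.5°. The other, at crop (525,420), is parallel and so the spacer. I'll move above the rack for a closer look, and meanwhile measure the frame from the scene data.

Careful with the scale: shifts go in shares of 0.6 m and turns go in shares of 180 degrees. That gives: -0.26 m / 0.6 = -0.4333, -0.24 m / 0.6 = -0.4, -0.143 rad / 3.1416 = -0.0455.

>>> arm_command:
  rows:
    - [[0, -0.0667, 0], [0, 0, -0.0159], 0.7]
    - [[0.0033, -0.1333, 0], [0, 0, -0.0318], 0.7]
    - [[0.0067, -0.2, 0], [0, 0, -0.0455], 0.7]
    - [[0.01, -0.2667, 0], [0, 0, -0.0455], 0.7]
    - [[0.0133, -0.3333, 0], [0, 0, -0.0455], 0.7]
    - [[0.0167, -0.4, 0], [0, 0, -0.0455], 0.7]
    - [[0.0167, -0.4333, 0], [0, 0, -0.0455], 0.7]
    - [[0.0167, -0.4333, 0], [0, 0, -0.0455], 0.7]
    - [[0.0167, -0.4333, 0], [0, 0, -0.0455], 0.7]
    - [[0.0167, -0.4333, 0], [0, 0, -0.0455], 0.7]

```text
time_s: 0.93
position: [0.5848, -0.2591, 0.2521]
ee_rot: [-0.001, 0.756, 0.655, 0.0]
force: [0.4, 0.0, 0.1]
width: 0.703
gripper_force: 0.0
```

Run:
```python
from seg import *
im,W=cloud('wrist'); np.savez('w1.npz',im=im,W=W); save(im,'w1.png')
m=dark(im,W,.035,.065)
k,l,st,_=cv2.connectedComponentsWithStats(m.astype(np.uint8))
for i in range(1,k):
    if st[i,4]>500: print(st[i]); prof(W[l==i])
s=manip.read_state(); print(s['position'],s['time_s'])
a=np.load('scene.npz'); im,W=a['im'].astype(int),a['W']
reg=(W[...,0]>.48)&(W[...,0]<.76)&(W[...,1]>0)&(W[...,1]<.28)
cop=reg&(im[...,0]>im[...,2]+70)&(W[...,2]>.05)&(W[...,2]<.065); print('copper');prof(W[cop])
wh=reg&(im.max(-1)-im.min(-1)<40)&(im.sum(-1)>450)
for lo,hi in((.048,.056),(.044,.05),(.038,.044)):
    k,l,st,_=cv2.connectedComponentsWithStats((wh&(W[...,2]>lo)&(W[...,2]<hi)).astype(np.uint8))
    for i in range(1,k):
        if st[i,4]>80: print('metal',lo,hi,st[i]);prof(W[l==i])
```

```text
[ 402  167   74  109 2271]
c [ 0.7438 -0.3196] size [0.1219 0.0747] dir 88.72 z 0.0455
  t -0.053  n -0.0105..0.0331 w 0.0436
  t -0.038  n -0.0261..-0.0062 w 0.0200
  t -0.023  n -0.0328..-0.0219 w 0.0109
  t -0.008  n -0.0357..-0.0280 w 0.0078
  t 0.007  n -0.0360..-0.0285 w 0.0074
  t 0.022  n -0.0336..-0.0233 w 0.0102
  t 0.037  n -0.0277..-0.0090 w 0.0188
  t 0.052  n -0.0140..0.0292 w 0.0431
  t 0.067  n 0.0122..0.0310 w 0.0187
[ 201  178   27  136 2135]
c [ 0.497  -0.3208] size [0.1597 0.0244] dir 76.09 z 0.0484
  t -0.072  n -0.0119..-0.0063 w 0.0057
  t -0.057  n -0.0121..-0.0093 w 0.0028
  t -0.042  n -0.0121..-0.0114 w 0.0007
  t -0.027  n -0.0121..-0.0100 w 0.0021
  t -0.012  n -0.0120..0.0087 w 0.0206
  t 0.003  n -0.0119..0.0109 w 0.0228
  t 0.018  n -0.0119..0.0113 w 0.0232
  t 0.033  n -0.0119..0.0108 w 0.0227
  t 0.048  n -0.0119..0.0111 w 0.0230
  t 0.063  n -0.0118..0.0115 w 0.0234
  t 0.078  n -0.0118..0.0107 w 0.0225
[ 263  185   30  137 2949]
c [ 0.5735 -0.3416] size [0.1606 0.0319] dir 76.41 z 0.0495
  t -0.073  n -0.0151..0.0150 w 0.0301
  t -0.058  n -0.0150.
[... 2184 characters left out ...]
 n -0.0054..0.0075 w 0.0129
  t 0.043  n -0.0058..0.0076 w 0.0134
  t 0.058  n -0.0053..0.0057 w 0.0109
metal 0.038 0.044 [201 249  55  58 463]
c [0.7167 0.1183] size [0.1918 0.0194] dir 88.5 z 0.0416
  t -0.088  n -0.0077..0.0060 w 0.0137
  t -0.073  n -0.0088..0.0057 w 0.0145
  t -0.058  n -0.0082..0.0054 w 0.0136
  t -0.043  n -0.0085..0.0055 w 0.0140
  t -0.028  n -0.0081..0.0059 w 0.0140
  t -0.013  n -0.0085..0.0088 w 0.0174
  t 0.002  n -0.0072..0.0053 w 0.0126
  t 0.017  n -0.0080..0.0049 w 0.0130
  t 0.032  n -0.0080..0.0053 w 0.0133
  t 0.047  n -0.0084..0.0056 w 0.0140
  t 0.062  n -0.0078..0.0052 w 0.0129
  t 0.077  n -0.0088..0.0057 w 0.0145
  t 0.092  n -0.0085..0.0059 w 0.0143
```

View pics/w1.png

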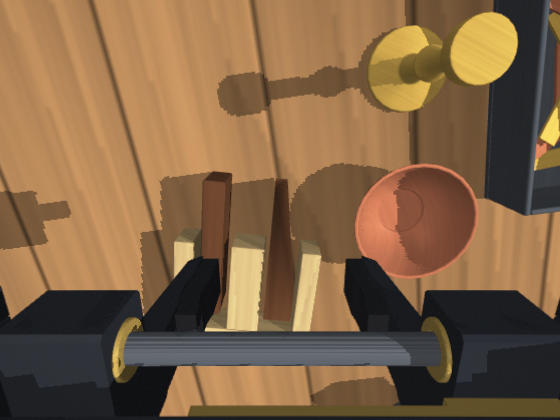

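Wrist view: the wedge's thin tip is at (281,180) and it runs down to its tail at (277,320). The spacer is at (217,180), the bowl at (416,220), and the candlestick is clear. Now I descend onto the thin end.

Converted, -0.229 m / 0.6 = -0.3817, -0.031 m / 0.6 = -0.0517, -0.02 rad / 3.1416 = -0.0064.

>>> arm_command:
  rows:
    - [[-0.005, -0.0267, 0], [0, 0, -0.0064], 0.55]
    - [[-0.01, -0.0517, -0.05], [0, 0, -0.0064], 0.55]
    - [[-0.01, -0.0517, -0.1167], [0, 0, -0.0064], 0.55]
    - [[-0.01, -0.0517, -0.1833], [0, 0, -0.0064], 0.55]
    - [[-0.01, -0.0517, -0.25], [0, 0, -0.0064], 0.55]
    - [[-0.01, -0.0517, -0.3], [0, 0, -0.0064], 0.55]
    - [[-0.01, -0.0517, -0.35], [0, 0, -0.0064], 0.55]
    - [[-0.01, -0.0517, -0.3817], [0, 0, -0.0064], 0.55]
    - [[-0.01, -0.0517, -0.3817], [0, 0, -0.0064], 0.55]
    - [[-0.01, -0.0517, -0.3817], [0, 0, -0.0064], 0.0]
    - [[-0.01, -0.0517, -0.3817], [0, 0, -0.0064], 0.0]
    - [[-0.01, -0.0517, -0.3817], [0, 0, -0.0064], 0.0]
    - [[-0.01, -0.0517, -0.3817], [0, 0, -0.0064], 0.0]
    - [[-0.01, -0.0517, -0.3817], [0, 0, -0.0064], 0.0]
    - [[-0.01, -0.0517, -0.3817], [0, 0, -0.0064], 0.0]
  grip_force: 35

```text
time_s: 2.23
position: [0.5801, -0.2917, 0.0256]
ee_rot: [0.001, 0.762, 0.647, 0.0]
force: [-1.0, 0.1, 6.0]
width: 0.212
gripper_force: 34.9
```

Converted, 0.07 m / 0.6 = 0.1167, 0.06 m / 0.6 = 0.1.

>>> arm_command:
  rows:
    - [[0, 0, 0.0033], [0, 0, 0], 0]
    - [[0.0067, 0.025, 0.0033], [0, 0, 0], 0]
    - [[0.0117, 0.05, 0.0033], [0, 0, 0], 0]
    - [[0.0183, 0.075, 0.0033], [0, 0, 0], 0]
    - [[0.0233, 0.1, 0.0033], [0, 0, 0], 0]
    - [[0.0283, 0.1167, 0.0033], [0, 0, 0], 0]
    - [[0.0283, 0.1167, 0.0033], [0, 0, 0], 0]
  grip_force: 45

```text
time_s: 2.82
position: [0.5967, -0.2176, 0.0257]
ee_rot: [-0.0, 0.761, 0.648, 0.0]
force: [-0.0, 0.5, 0.4]
width: 0.21
gripper_force: 44.9
```

Converted, 0.14 m / 0.6 = 0.2333, 0.124 m / 0.6 = 0.2067, -1.356 rad / 3.1416 = -0.4316.

>>> arm_command:
  rows:
    - [[0, 0, 0.05], [0, 0, 0], 0]
    - [[0, 0, 0.1], [0, 0, 0], 0]
    - [[0, 0, 0.15], [0, 0, 0], 0]
    - [[0, 0, 0.2], [0, 0, 0], 0]
    - [[0, 0.0167, 0.2333], [0, 0, -0.0382], 0]
    - [[-0.0033, 0.0333, 0.2333], [0, 0, -0.0764], 0]
    - [[-0.0067, 0.0667, 0.2333], [0, 0, -0.1146], 0]
    - [[-0.01, 0.1, 0.2333], [0, 0, -0.1528], 0]
    - [[-0.0133, 0.1333, 0.2333], [0, 0, -0.191], 0]
    - [[-0.0167, 0.1667, 0.2333], [0, 0, -0.2292], 0]
    - [[-0.02, 0.2, 0.2333], [0, 0, -0.2674], 0]
    - [[-0.025, 0.2067, 0.2333], [0, 0, -0.3056], 0]
    - [[-0.025, 0.2067, 0.2333], [0, 0, -0.3438], 0]
    - [[-0.025, 0.2067, 0.2], [0, 0, -0.382], 0]
    - [[-0.025, 0.2067, 0.15], [0, 0, -0.4138], 0]
    - [[-0.025, 0.2067, 0.1], [0, 0, -0.4316], 0]
    - [[-0.025, 0.2067, 0.0667], [0, 0, -0.4316], 0]
    - [[-0.025, 0.2067, 0.05], [0, 0, -0.4316], 0]
    - [[-0.025, 0.2067, 0.05], [0, 0, -0.4316], 0]

```text
time_s: 4.4
position: [0.5789, -0.0962, 0.0527]
ee_rot: [-0.001, 1.0, 0.026, -0.003]
force: [0.0, -0.6, -0.5]
width: 0.208
gripper_force: 44.9
```

Run:
```python
from seg import *
im,W=cloud('scene'); save(im[100:300,120:400],'x.png')
a,b=cloud('side')
for i,w in((im,W),(a,b)):
    m=dark(i,w,.01,.12)&(w[...,1]>-.16)&(w[...,1]<0)&(w[...,0]>.38)&(w[...,0]<.66)
    P=w[m]; print(m.sum())
    for x in np.arange(.42,.64,.02):
        q=P[abs(P[:,0]-x)<.01]
        if len(q)>3: print(round(x,2),q.min(0).round(3),q.max(0).round(3))
```

```text
558
0.44 [ 0.447 -0.116  0.032] [ 0.45  -0.081  0.078]
0.46 [ 0.45  -0.116  0.026] [ 0.47  -0.078  0.08 ]
0.48 [ 0.47  -0.116  0.025] [ 0.49  -0.078  0.082]
0.5 [ 0.491 -0.113  0.075] [ 0.504 -0.082  0.08 ]
0.54 [ 0.542 -0.013  0.104] [ 0.549 -0.011  0.107]
0.56 [ 0.553 -0.088  0.024] [ 0.568 -0.009  0.109]
0.58 [ 0.571 -0.12   0.03 ] [ 0.59  -0.008  0.107]
0.6 [ 0.59  -0.119  0.027] [ 0.61  -0.006  0.12 ]
0.62 [ 0.61  -0.134  0.106] [ 0.616 -0.108  0.119]
798
0.44 [ 0.448 -0.118  0.033] [ 0.45  -0.091  0.08 ]
0.46 [ 0.45  -0.121  0.026] [ 0.47  -0.085  0.082]
0.48 [ 0.47  -0.121  0.027] [ 0.49  -0.085  0.082]
0.5 [ 0.49  -0.119  0.027] [ 0.51  -0.087  0.082]
0.52 [ 0.51  -0.117  0.028] [ 0.53  -0.086  0.082]
0.54 [ 0.53  -0.134  0.03 ] [ 0.55 -0.06  0.12]
0.56 [ 0.55  -0.14   0.028] [ 0.57  -0.077  0.119]
0.58 [ 0.57  -0.123  0.029] [ 0.589 -0.075  0.081]
0.6 [ 0.59  -0.124  0.029] [ 0.609 -0.103  0.076]
```

It is held level, about 28 mm above the bench. I'll lower it, release and retreat.

Converted, -0.14 m / 0.6 = -0.2333, -0.12 m / 0.6 = -0.2.

>>> arm_command:
  rows:
    - [[0, 0, -0.025], [0, 0, 0], 0]
    - [[0, 0, -0.0383], [0, 0, 0], 0]
    - [[0, 0, -0.045], [0, 0, 0], 0]
    - [[0, 0, -0.0467], [0, 0, 0], 0]
    - [[0, 0, -0.0467], [0, 0, 0], 0]
    - [[0, 0, -0.0467], [0, 0, 0], 0.5]
    - [[0, 0, -0.0467], [0, 0, 0], 0.5]
    - [[0, 0, -0.0467], [0, 0, 0], 0.5]
    - [[0, 0, -0.0467], [0, 0, 0], 0.5]
    - [[0, 0, 0.0167], [0, 0, 0], 0.5]
    - [[-0.0333, 0, 0.0833], [0, 0, 0], 0.6]
    - [[-0.0667, 0, 0.15], [0, 0, 0], 0.6]
    - [[-0.1333, 0, 0.1833], [0, 0, 0], 0.6]
    - [[-0.2, 0, 0.2], [0, 0, 0], 0.6]
    - [[-0.2333, 0, 0.2], [0, 0, 0], 0.6]
    - [[-0.2333, 0, 0.2], [0, 0, 0], 0.6]
    - [[-0.2333, 0, 0.2], [0, 0, 0], 0.6]

```text
time_s: 5.92
position: [0.4406, -0.0971, 0.1765]
ee_rot: [0.0, 1.0, 0.025, 0.001]
force: [1.1, -0.5, 0.1]
width: 0.598
gripper_force: 0.0
```

Run:
```python
from seg import *
s=manip.read_state(); print(s['position'],s['time_s'],s['force'])
im,W=cloud('wrist'); np.savez('w2.npz',im=im,W=W); save(im,'w2.png')
im2,W2=cloud('scene'); np.savez('s2.npz',im=im2,W=W2)
for n,i,w in(('wrist',im,W),('scene',im2,W2)):
    m=dark(i,w,.035,.062)&(w[...,1]>-.16)&(w[...,1]<0)&(w[...,0]>.38)&(w[...,0]<.66)
    k,l,st,_=cv2.connectedComponentsWithStats(m.astype(np.uint8))
    for j in range(1,k):
        if st[j,4]>100: print(n,st[j]); prof(w[l==j])
```

```text
[ 0.44059547 -0.0971056   0.17654101] 5.9167 [ 1.08199862 -0.47087336  0.10284591]
wrist [ 266    0   45  198 6895]
c [ 0.5197 -0.1011] size [0.0319 0.1382] dir 178.08 z 0.0496
  t -0.062  n -0.0152..0.0021 w 0.0173
  t -0.047  n -0.0152..0.0043 w 0.0196
  t -0.032  n -0.0151..0.0066 w 0.0217
  t -0.017  n -0.0151..0.0085 w 0.0236
  t -0.002  n -0.0150..0.0106 w 0.0256
  t 0.013  n -0.0151..0.0128 w 0.0278
  t 0.028  n -0.0149..0.0148 w 0.0296
  t 0.043  n -0.0151..0.0151 w 0.0302
  t 0.058  n -0.0150..0.0150 w 0.0299
  t 0.073  n -0.0148..0.0149 w 0.0297
scene [210 171  54  36 633]
c [ 0.5299 -0.0939] size [0.1628 0.036 ] dir 3.31 z 0.0471
  t -0.074  n -0.0169..0.0169 w 0.0338
  t -0.059  n -0.0149..0.0171 w 0.0320
  t -0.044  n -0.0171..0.0158 w 0.0329
  t -0.029  n -0.0170..0.0139 w 0.0309
  t -0.014  n -0.0157..0.0116 w 0.0273
  t 0.001  n -0.0167..0.0102 w 0.0269
  t 0.016  n -0.0154..0.0098 w 0.0252
  t 0.031  n -0.0149..0.0086 w 0.0236
  t 0.046  n -0.0144..0.0062 w 0.0206
  t 0.061  n -0.0143..0.0052 w 0.0195
  t 0.076  n -0.0134..0.0049 w 0.0183
```

View pics/w2.png

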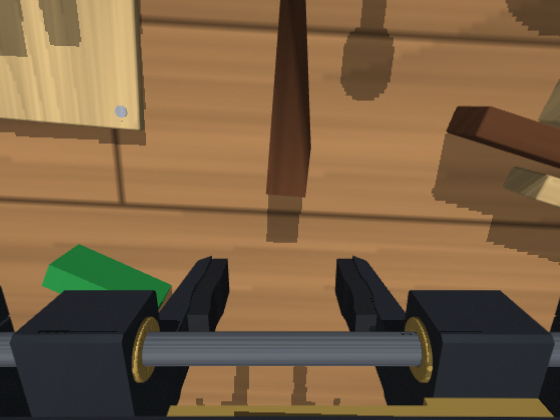

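The wedge stands upright on the bench at (0.531,-0.1015), yaw -1.9°. In the image its tail end is at (288,195). Next I look at the gap from above before re-grasping.

Converted, 0.187 m / 0.6 = 0.3117, 0.075 m / 0.6 = 0.125, -0.084 rad / 3.1416 = -0.0267.

>>> arm_command:
  rows:
    - [[0.0167, 0.05, 0.0333], [0, 0, -0.0127], 0.6]
    - [[0.0333, 0.1083, 0.0667], [0, 0, -0.0267], 0.6]
    - [[0.05, 0.1667, 0.1], [0, 0, -0.0267], 0.6]
    - [[0.0833, 0.225, 0.125], [0, 0, -0.0267], 0.6]
    - [[0.1, 0.2833, 0.125], [0, 0, -0.0267], 0.6]
    - [[0.1, 0.3117, 0.125], [0, 0, -0.0267], 0.6]
    - [[0.1, 0.3117, 0.125], [0, 0, -0.0267], 0.6]
    - [[0.1, 0.3117, 0.125], [0, 0, -0.0267], 0.6]
    - [[0.1, 0.3117, 0.125], [0, 0, -0.0267], 0.6]

```text
time_s: 6.77
position: [0.5012, 0.0896, 0.25]
ee_rot: [0.0, 1.0, -0.016, -0.001]
force: [0.1, -0.5, -0.5]
width: 0.601
gripper_force: 0.0
```

Run:
```python
from seg import *
s=manip.read_state(); print(s['position'],s['time_s'])
im,W=cloud('wrist'); np.savez('w3.npz',im=im,W=W); save(im,'w3.png')
i=im.astype(int); reg=(W[...,0]>.56)&(W[...,0]<.76)&(W[...,1]>0)&(W[...,1]<.28)
cop=reg&(i[...,0]>i[...,2]+70)&(W[...,2]>.052)&(W[...,2]<.065); print('copper',cop.sum(), np.median(W[cop][:,2]))
P=W[cop]; 
for x in np.arange(.60,.73,.01):
    q=P[abs(P[:,0]-x)<.003]
    if len(q)>5: print(round(x,3),np.percentile(q[:,1],[1,99]).round(4))
for y in np.arange(.11,.22,.02):
    q=P[abs(P[:,1]-y)<.003]
    if len(q)>5: print('y',round(y,3),np.percentile(q[:,0],[1,99]).round(4))
wh=reg&(i.max(-1)-i.min(-1)<45)&(i.sum(-1)>400)
for lo,hi in((.047,.057),(.036,.046)):
    k,l,st,_=cv2.connectedComponentsWithStats((wh&(W[...,2]>lo)&(W[...,2]<hi)).astype(np.uint8))
    for j in range(1,k):
        if st[j,4]>300: print('metal',lo,hi,st[j]);prof(W[l==j])
```

```text
[0.50121    0.08957197 0.24999643] 6.7667
copper 8647 0.056538249822342984
0.61 [0.116 0.213]
0.62 [0.1156 0.2138]
0.63 [0.1157 0.2133]
0.64 [0.1151 0.2129]
0.65 [0.1151 0.2126]
0.66 [0.1146 0.212 ]
0.67 [0.1512 0.2123]
y 0.13 [0.6039 0.6661]
y 0.15 [0.6044 0.6667]
y 0.17 [0.6039 0.6673]
y 0.19 [0.6048 0.668 ]
y 0.21 [0.6108 0.6682]
metal 0.047 0.057 [  90    0   25   82 1003]
c [0.6387 0.246 ] size [0.0121 0.0653] dir 178.49 z 0.0515
  t -0.025  n -0.0050..0.0050 w 0.0100
  t -0.010  n -0.0050..0.0053 w 0.0104
  t 0.005  n -0.0048..0.0052 w 0.0100
  t 0.020  n -0.0053..0.0051 w 0.0104
  t 0.035  n -0.0052..0.0051 w 0.0103
metal 0.047 0.057 [121   0  22  82 713]
c [0.6382 0.2211] size [0.011  0.0657] dir 177.88 z 0.0482
  t -0.025  n -0.0048..0.0032 w 0.0080
  t -0.010  n -0.0050..0.0032 w 0.0082
  t 0.005  n -0.0050..0.0031 w 0.0081
  t 0.020  n -0.0049..0.0034 w 0.0082
  t 0.035  n -0.0048..0.0051 w 0.0099
metal 0.047 0.057 [ 261    0   38   77 2084]
c [0.6376 0.0871] size [0.0624 0.0247] dir 6.5 z 0.0516
  t -0.024  n -0.0116..0.0116 w 0.0232
  t -0.009  n -0.0115..0.0115 w 0.0230
  t 0.006  n -0.0115..0.0116 w 0.0231
  t 0.021  n -0.0115..0.0116 w 0.0231
  t 0.036  n 0.0009..0.0122 w 0.0113
```

View pics/w3.png

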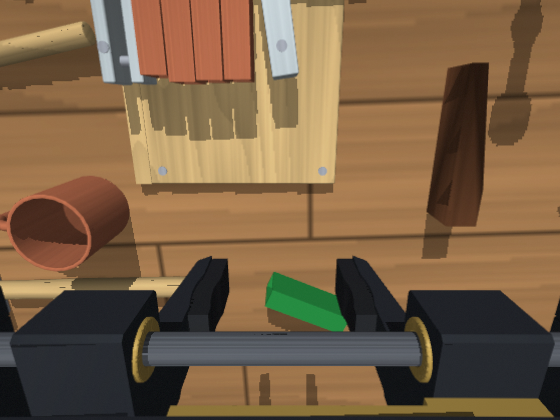

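The gap mouth is at about (262,80) px, between blank 4's corner (253,82) and the batten's corner (275,75). That gives a mouth about 20 mm wide at world x≈0.605, y 0.096 to 0.116, with frame yaw ≈ -1.8°. The wedge stands at (455,150). Now I take it by the tail.

Converted, -0.223 m / 0.6 = -0.3717, -0.189 m / 0.6 = -0.315.

>>> arm_command:
  rows:
    - [[-0.0133, -0.0667, 0], [0, 0, 0], 0.6]
    - [[-0.0267, -0.1333, 0], [0, 0, 0], 0.6]
    - [[-0.04, -0.2, 0], [0, 0, 0], 0.6]
    - [[-0.0517, -0.2583, -0.0333], [0, 0, 0], 0.6]
    - [[-0.0517, -0.315, -0.0667], [0, 0, 0], 0.6]
    - [[-0.0517, -0.315, -0.1167], [0, 0, 0], 0.6]
    - [[-0.0517, -0.315, -0.1833], [0, 0, 0], 0.6]
    - [[-0.0517, -0.315, -0.25], [0, 0, 0], 0.6]
    - [[-0.0517, -0.315, -0.3083], [0, 0, 0], 0.6]
    - [[-0.0517, -0.315, -0.35], [0, 0, 0], 0.6]
    - [[-0.0517, -0.315, -0.3717], [0, 0, 0], 0.6]
    - [[-0.0517, -0.315, -0.3717], [0, 0, 0], 0.6]
    - [[-0.0517, -0.315, -0.3717], [0, 0, 0], 0.0]
    - [[-0.0517, -0.315, -0.3717], [0, 0, 0], 0.0]
    - [[-0.0517, -0.315, -0.3717], [0, 0, 0], 0.0]
    - [[-0.0517, -0.315, -0.3717], [0, 0, 0], 0.0]
    - [[-0.0517, -0.315, -0.3717], [0, 0, 0], 0.0]
  grip_force: 55

```text
time_s: 8.23
position: [0.4711, -0.0998, 0.0292]
ee_rot: [0.001, 1.0, -0.016, 0.001]
force: [-1.5, -1.9, 6.7]
width: 0.357
gripper_force: 55.0
```

Converted, 0.201 m / 0.6 = 0.335, 0.05 m / 0.6 = 0.0833.

>>> arm_command:
  rows:
    - [[0, 0, 0.05], [0, 0, 0], 0]
    - [[0, 0, 0.0833], [0, 0, 0], 0]
    - [[-0.01, 0.0667, 0.1], [0, 0, 0], 0]
    - [[-0.0217, 0.1333, 0.1], [0, 0, 0], 0]
    - [[-0.0317, 0.2, 0.1], [0, 0, 0], 0]
    - [[-0.0417, 0.2667, 0.1], [0, 0, 0], 0]
    - [[-0.0517, 0.335, 0.1], [0, 0, 0], 0]
    - [[-0.0517, 0.335, 0.0667], [0, 0, 0], 0]
    - [[-0.0517, 0.335, 0.0417], [0, 0, 0], 0]
    - [[-0.0517, 0.335, 0.0417], [0, 0, 0], 0]
    - [[-0.0517, 0.335, 0.0417], [0, 0, 0], 0]

```text
time_s: 9.15
position: [0.4382, 0.1023, 0.0525]
ee_rot: [-0.0, 1.0, -0.016, -0.001]
force: [-0.2, -1.2, -1.5]
width: 0.359
gripper_force: 55.0
```

```bash
cat > look.py <<'E'
import sys
from seg import *
s=manip.read_state(); print(s['position'].round(4),s['time_s'],s['force'].round(1),2*np.degrees(s['ee_rot'][2]))
im,W=cloud('wrist'); save(im,sys.argv[1]); i=im.astype(int)
m=dark(im,W,.045,.085)&(W[...,1]>.06)&(W[...,1]<.14)&(W[...,0]>.5)&(W[...,0]<.75)
k,l,st,_=cv2.connectedComponentsWithStats(m.astype(np.uint8)); j=1+np.argmax(st[1:,4]); print(st[j]); prof(W[l==j])
print('tip',W[l==j][:,0].max(), 'z by x')
P=W[l==j]
for x in np.arange(.5,.72,.02):
    q=P[abs(P[:,0]-x)<.004]
    if len(q)>5: print(round(x,2),'y',np.percentile(q[:,1],[2,98]).round(4),'z',np.median(q[:,2]).round(4))
reg=(W[...,0]>.58)&(W[...,0]<.70)&(W[...,1]>0.05)&(W[...,1]<.28)
cop=W[reg&(i[...,0]>i[...,2]+70)&(W[...,2]>.052)&(W[...,2]<.065)]
bat=W[reg&(W[...,1]<.13)&(i.max(-1)-i.min(-1)<45)&(i.sum(-1)>400)&(W[...,2]>.046)&(W[...,2]<.057)]
for x in np.arange(.605,.68,.01):
    a=cop[abs(cop[:,0]-x)<.003];b=bat[abs(bat[:,0]-x)<.003]
    print(round(x,3),'bar',np.percentile(a[:,1],[1,99]).round(4) if len(a)>5 else '','batten',np.percentile(b[:,1],99).round(4) if len(b)>5 else '')
if len(bat): print('batten xmin',np.percentile(bat[:,0],1),'bar xmin',np.percentile(cop[:,0],1))
E
python3 look.py w4.png
```

```text
[0.4382 0.1023 0.0525] 9.15 [-0.2 -1.2 -1.5] -1.8026046730903567
[  229     0    82   165 11293]
c [0.5239 0.1035] size [0.0253 0.0483] dir 178.64 z 0.0722
  t -0.017  n -0.0115..0.0068 w 0.0184
  t -0.002  n -0.0116..0.0088 w 0.0204
  t 0.013  n -0.0118..0.0108 w 0.0226
  t 0.028  n -0.0120..0.0119 w 0.0239
tip 0.5482831154747874 z by x
0.5 y [0.0918 0.1162] z 0.0724
0.52 y [0.0939 0.1156] z 0.0723
0.54 y [0.096  0.1149] z 0.0721
0.605 bar  batten 
0.615 bar  batten 
0.625 bar  batten 
0.635 bar  batten 
0.645 bar  batten 
0.655 bar  batten 
0.665 bar  batten 
0.675 bar  batten
```

Level, about 10 mm above the frame floor, and lined up: about 2.5 mm clear of blank 4 and 3 mm clear of the batten. I'll lower it and enter.

Converted, 0.044 m / 0.6 = 0.0733, 0.038 m / 0.6 = 0.0633.

>>> arm_command:
  rows:
    - [[0, 0, -0.0083], [0, 0, 0], 0]
    - [[0, 0, -0.0158], [0, 0, 0], 0]
    - [[0, 0, -0.0158], [0, 0, 0], 0]
    - [[0.0167, -0.0005, -0.0158], [0, 0, 0], 0]
    - [[0.0333, -0.001, -0.0158], [0, 0, 0], 0]
    - [[0.05, -0.0017, -0.0158], [0, 0, 0], 0]
    - [[0.0633, -0.002, -0.0158], [0, 0, 0], 0]
    - [[0.0733, -0.0023, -0.0158], [0, 0, 0], 0]
    - [[0.0733, -0.0023, -0.0158], [0, 0, 0], 0]
    - [[0.0733, -0.0023, -0.0158], [0, 0, 0], 0]

```text
time_s: 10.03
position: [0.4832, 0.1006, 0.043]
ee_rot: [-0.0, 1.0, -0.016, -0.0]
force: [0.3, -0.4, -1.3]
width: 0.363
gripper_force: 55.0
```

Run:
```python
from h import *
s=manip.read_state(); print(s['position'].round(4),s['force'].round(1))
im,W=cloud('scene'); save(cv2.resize(im[215:325,195:350],None,fx=5,fy=5,interpolation=2),'s5.png')
```

```text
[0.4832 0.1006 0.043 ] [ 0.3 -0.4 -1.3]
```

View pics/s5.png

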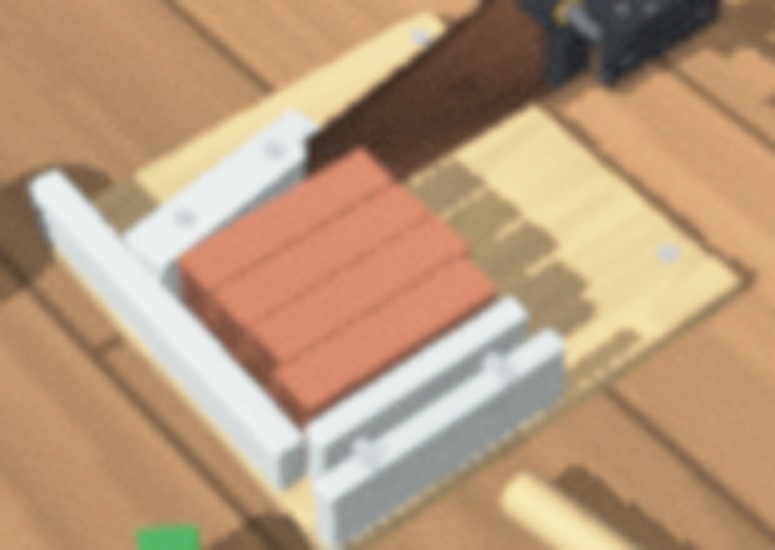

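The wedge's tip is between the batten (300,150) and blank 4 (370,165), on the floor and with no side forces. Now I drive along the batten direction.

Converted, 0.03 m / 0.6 = 0.05, 0.024 m / 0.6 = 0.04.

>>> arm_command:
  rows:
    - [[0.0133, 0.001, 0], [0, 0, 0], 0]
    - [[0.0267, 0.0025, 0], [0, 0, 0], 0]
    - [[0.04, 0.004, 0], [0, 0, 0], 0]
    - [[0.05, 0.005, 0], [0, 0, 0], 0]
    - [[0.05, 0.005, 0], [0, 0, 0], 0]

```text
time_s: 10.5
position: [0.5147, 0.1038, 0.0435]
ee_rot: [-0.0, 1.0, -0.016, 0.001]
force: [-0.3, 0.6, -1.6]
width: 0.355
gripper_force: 55.0
```

Converted, 0.02 m / 0.6 = 0.0333, 0.014 m / 0.6 = 0.0233.

>>> arm_command:
  rows:
    - [[0.0133, 0.0015, 0], [0, 0, 0], 0]
    - [[0.0233, 0.0027, 0], [0, 0, 0], 0]
    - [[0.0333, 0.0038, 0], [0, 0, 0], 0]
    - [[0.0333, 0.0038, 0], [0, 0, 0], 0]

```text
time_s: 10.83
position: [0.5343, 0.106, 0.0433]
ee_rot: [-0.0, 1.0, -0.016, 0.001]
force: [0.8, 1.0, -2.4]
width: 0.36
gripper_force: 55.0
```

>>> arm_command:
  rows:
    - [[0.0083, 0.001, 0], [0, 0, 0], 0]
    - [[0.0167, 0.002, 0], [0, 0, 0], 0]
    - [[0.0167, 0.002, 0], [0, 0, 0], 0]
    - [[0.0167, 0.002, 0], [0, 0, 0], 0]

```text
time_s: 11.17
position: [0.5431, 0.107, 0.043]
ee_rot: [0.0, 1.0, -0.016, -0.0]
force: [-2.0, -1.0, -2.9]
width: 0.357
gripper_force: 55.0
```

Converted, 0.01 m / 0.6 = 0.0167, 0.005 m / 0.6 = 0.0083.

>>> arm_command:
  rows:
    - [[0.0083, 0.001, 0], [0, 0, 0], 0]
    - [[0.0167, 0.002, 0], [0, 0, 0], 0]
    - [[0.0167, 0.002, 0], [0, 0, 0], 0]
    - [[0.0167, 0.002, 0], [0, 0, 0], 0]

```text
time_s: 11.5
position: [0.5518, 0.108, 0.0425]
ee_rot: [0.0, 1.0, -0.016, -0.002]
force: [-5.3, -2.5, -1.6]
width: 0.358
gripper_force: 55.0
```

Converted, 0.008 m / 0.6 = 0.0133, 0.004 m / 0.6 = 0.0067.

>>> arm_command:
  rows:
    - [[0.0067, 0.0007, 0], [0, 0, 0], 0]
    - [[0.0133, 0.0013, 0], [0, 0, 0], 0]
    - [[0.0133, 0.0013, 0], [0, 0, 0], 0]
    - [[0.0133, 0.0013, 0], [0, 0, 0], 0]

```text
time_s: 11.83
position: [0.5582, 0.1087, 0.042]
ee_rot: [0.0, 1.0, -0.016, -0.003]
force: [-8.8, -2.0, -0.9]
width: 0.354
gripper_force: 55.0
```

Converted, 0.008 m / 0.6 = 0.0133, 0.004 m / 0.6 = 0.0067.

>>> arm_command:
  rows:
    - [[0.0067, 0.0007, 0], [0, 0, 0], 0]
    - [[0.0133, 0.0013, 0], [0, 0, 0], 0]
    - [[0.0133, 0.0013, 0], [0, 0, 0], 0]
    - [[0.0133, 0.0013, 0], [0, 0, 0], 0]

```text
time_s: 12.17
position: [0.5651, 0.1095, 0.0416]
ee_rot: [0.001, 1.0, -0.016, -0.004]
force: [-13.8, -4.5, 0.7]
width: 0.362
gripper_force: 55.0
```

```bash
cat > fen.py <<'E'
from h import *
import sys
def fence(im,W):
    i=im.astype(int); m=(W[...,0]>.6)&(W[...,0]<.72)&(W[...,1]>.19)&(W[...,1]<.26)&(i.max(-1)-i.min(-1)<45)&(i.sum(-1)>400)&(W[...,2]>.044)&(W[...,2]<.056)
    P=W[m]
    for x in(.63,.65,.67): 
        q=np.sort(P[abs(P[:,0]-x)<.008][:,1]); d=np.diff(q); g=np.where(d>.0012)[0]; print(x,len(q),q[[0,-1]].round(4),[(q[k].round(4),q[k+1].round(4)) for k in g])
a=np.load('scene.npz'); fence(a['im'],a['W'])
im,W=cloud('scene'); fence(im,W)
s=manip.read_state(); print(s['force'],s['position'],s['time_s'])
save(cv2.resize(im[215:325,195:350],None,fx=5,fy=5,interpolation=2),sys.argv[1])
c=manip.get_calibration('scene')
for n,p in dict(origin=(.6052,.096,.052)).items():pass
i=im.astype(int); cp=W[(i[...,0]>i[...,2]+70)&(W[...,2]>.05)&(W[...,2]<.065)&(W[...,0]>.6)&(W[...,0]<.72)&(W[...,1]>.05)&(W[...,1]<.27)]
print('copper y',np.percentile(cp[:,1],[1,99]).round(4),'z',np.percentile(cp[:,2],[3,50,97]).round(4))
E
python3 fen.py s6.png
```

```text
0.63 84 [0.2137 0.2527] [(np.float64(0.228), np.float64(0.2395)), (np.float64(0.2395), np.float64(0.2411)), (np.float64(0.242), np.float64(0.2442)), (np.float64(0.2461), np.float64(0.2473))]
0.65 91 [0.2138 0.2515] [(np.float64(0.2215), np.float64(0.2236)), (np.float64(0.2272), np.float64(0.2386)), (np.float64(0.2386), np.float64(0.2403)), (np.float64(0.2412), np.float64(0.2424))]
0.67 100 [0.2128 0.2508] [(np.float64(0.218), np.float64(0.2192)), (np.float64(0.2283), np.float64(0.2379)), (np.float64(0.2379), np.float64(0.2398))]
0.63 91 [0.2187 0.253 ] [(np.float64(0.2329), np.float64(0.2398)), (np.float64(0.2404), np.float64(0.2416))]
0.65 87 [0.2195 0.2522] [(np.float64(0.2242), np.float64(0.2256)), (np.float64(0.2315), np.float64(0.2393)), (np.float64(0.2413), np.float64(0.2432))]
0.67 97 [0.2178 0.2522] [(np.float64(0.2238), np.float64(0.2253)), (np.float64(0.2279), np.float64(0.2291)), (np.float64(0.2318), np.float64(0.2334)), (np.float64(0.2334), np.float64(0.2397))]
[-13.35553544  -3.35292845  -0.07448463] [0.56512734 0.10951531 0.04160449] 12.2167
copper y [0.1231 0.2191] z [0.0539 0.0569 0.0598]
```

The fence is already back by about 4 mm and the force is 13.8 N. One last small push, then I release and rise.

Converted, 0.003 m / 0.6 = 0.005, 0.002 m / 0.6 = 0.0033.

>>> arm_command:
  rows:
    - [[0.0033, 0.0003, 0], [0, 0, 0], 0]
    - [[0.005, 0.0005, 0], [0, 0, 0], 0]
    - [[0.005, 0.0005, 0], [0, 0, 0], 0]

```text
time_s: 12.47
position: [0.567, 0.1097, 0.0413]
ee_rot: [0.001, 1.0, -0.016, -0.006]
force: [-16.7, -4.5, 3.7]
width: 0.358
gripper_force: 55.0
```

Converted, 0.2 m / 0.6 = 0.3333, 0.18 m / 0.6 = 0.3.

>>> arm_command:
  rows:
    - [[0, 0, 0], [0, 0, 0], 0.55]
    - [[0, 0, 0], [0, 0, 0], 0.55]
    - [[0, 0, 0], [0, 0, 0], 0.55]
    - [[0, 0, 0], [0, 0, 0], 0.55]
    - [[0, 0, 0.0333], [0, 0, 0], 0.55]
    - [[0, 0, 0.1], [0, 0, 0], 0.55]
    - [[-0.0333, 0, 0.1667], [0, 0, 0], 0.55]
    - [[-0.0833, 0, 0.2333], [0, 0, 0], 0.55]
    - [[-0.1333, 0, 0.3], [0, 0, 0], 0.55]
    - [[-0.1667, 0, 0.3333], [0, 0, 0], 0.55]
    - [[-0.1667, 0, 0.3333], [0, 0, 0], 0.55]
    - [[-0.1667, 0, 0.3333], [0, 0, 0], 0.55]

```text
time_s: 13.47
position: [0.473, 0.1105, 0.2467]
ee_rot: [-0.0, 1.0, -0.016, 0.004]
force: [-0.3, -0.0, -0.2]
width: 0.548
gripper_force: 0.0
```

```bash
python3 fen.py s7.png; python3 look.py w7.png
```

```text
0.63 84 [0.2137 0.2527] [(np.float64(0.228), np.float64(0.2395)), (np.float64(0.2395), np.float64(0.2411)), (np.float64(0.242), np.float64(0.2442)), (np.float64(0.2461), np.float64(0.2473))]
0.65 91 [0.2138 0.2515] [(np.float64(0.2215), np.float64(0.2236)), (np.float64(0.2272), np.float64(0.2386)), (np.float64(0.2386), np.float64(0.2403)), (np.float64(0.2412), np.float64(0.2424))]
0.67 100 [0.2128 0.2508] [(np.float64(0.218), np.float64(0.2192)), (np.float64(0.2283), np.float64(0.2379)), (np.float64(0.2379), np.float64(0.2398))]
0.63 94 [0.2192 0.2534] [(np.float64(0.2322), np.float64(0.2337)), (np.float64(0.2337), np.float64(0.2398)), (np.float64(0.2436), np.float64(0.2448))]
0.65 95 [0.2184 0.2513] [(np.float64(0.225), np.float64(0.2266)), (np.float64(0.2311), np.float64(0.2395))]
0.67 98 [0.2174 0.252 ] [(np.float64(0.2322), np.float64(0.2383))]
[ 0.1886087  -0.38674329 -0.1901671 ] [0.47286731 0.11029208 0.24461765] 13.5167
copper y [0.1234 0.2192] z [0.0541 0.0568 0.0597]
[0.4729 0.1103 0.2446] 13.5167 [ 0.2 -0.4 -0.2] -1.8416858067157034
[ 244    0   54  113 3864]
c [0.5904 0.1158] size [0.0924 0.0425] dir 6.86 z 0.0616
  t -0.039  n -0.0155..0.0141 w 0.0295
  t -0.024  n -0.0174..0.0127 w 0.0301
  t -0.009  n -0.0201..0.0104 w 0.0304
  t 0.006  n -0.0203..0.0078 w 0.0281
  t 0.021  n -0.0203..0.0076 w 0.0279
  t 0.036  n -0.0203..0.0037 w 0.0240
  t 0.051  n -0.0107..0.0026 w 0.0133
tip 0.6360176071975715 z by x
0.56 y [0.0954 0.1258] z 0.0617
0.58 y [0.0949 0.1256] z 0.0617
0.6 y [0.0963 0.1246] z 0.0616
0.62 y [0.0985 0.1243] z 0.0615
0.605 bar [0.1262 0.1967] batten 0.0949
0.615 bar [0.1266 0.2197] batten 0.0964
0.625 bar [0.126  0.2191] batten 0.0972
0.635 bar [0.1257 0.2186] batten 0.0986
0.645 bar  batten 
0.655 bar  batten 
0.665 bar  batten 
0.675 bar  batten 
batten xmin 0.6068214737644494 bar xmin 0.6065231267428268
```

View pics/s7.png

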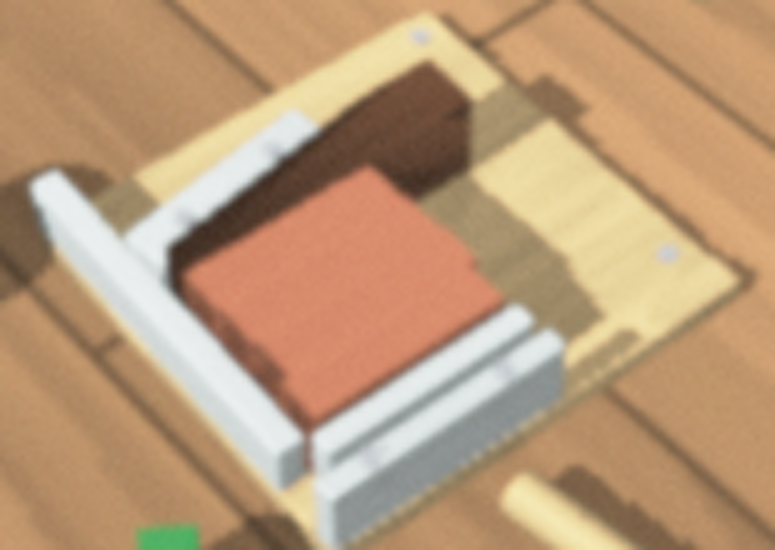

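The row is closed, the wedge sits in the gap from (170,255) to (440,130), and the fence stays pushed back by about 4 mm. Its top is level at z 0.0616 and the tip is about 100 mm in. Handing in.

```bash
python3 -c "
from bench import manip; print(manip.close_job())"
```

```text
the job is handed in; nothing more can be done
None
```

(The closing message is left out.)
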